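# Sweep loose shaft collars into the parts tray

## Task

Clear the optical board: with the fingertips, sweep the three loose brass collars along the board into the open-fronted parts tray, so that each lies flat and wholly inside past the mouth. Only slide them, never pick one up, and leave the blue collar, which marks a position, and all the other things on the board where they are.

Things in the scene. Friction and masses are not known exactly. Their poses are not given: they have to be found in the camera images.
- tray: Open-fronted parts tray, fixed on the robot's left: green walls 22 mm high, 6 mm thick on three sides, white floor level with the board. Outside 160 mm deep (x) by 200 mm wide (y). Origin: centre of the footprint at board height. +x points from the open mouth (x = -80 mm) to the back wall (inner face x = +74 mm); inner faces of the side walls at y = -94 and +94 mm.
- tray_mouth (a point): Middle of the tray's mouth edge, at board height; axes as the tray's. The mouth has no wall or step, is 188 mm wide, and faces the robot's right (-y), turned by up to 17 degrees either way; parts slide straight in.
- collar_a: Brass shaft collar lying flat on the board: a ring with outer diameter 32 mm, bore 14 mm, height 16 mm, 40 to 85 g, free to slide in any direction. Origin: centre of its underside; z up; its yaw has no meaning.
- collar_b: Brass shaft collar lying flat on the board: a ring with outer diameter 32 mm, bore 14 mm, height 16 mm, 40 to 85 g, free to slide in any direction. Origin: centre of its underside; z up; its yaw has no meaning.
- collar_c: Brass shaft collar lying flat on the board: a ring with outer diameter 32 mm, bore 14 mm, height 16 mm, 40 to 85 g, free to slide in any direction. Origin: centre of its underside; z up; its yaw has no meaning.
- collar_blue: Bystander: blue shaft collar lying flat on the board: a ring with outer diameter 32 mm, bore 14 mm, height 16 mm, 40 to 85 g, free to slide in any direction. Origin: centre of its underside; z up; its yaw has no meaning. It lies in one row with the brass ones, in any order; the row runs away from the robot, neighbours 55 mm or more apart.
- objective: Bystander: steel and black microscope objective standing upright, 35 mm diameter, 44 mm high, on the robot's right, nearest to the robot of the things there. Origin: centre of its underside.
- lens_mount: Bystander: round black lens holder on a steel foot of 40 mm diameter, 62 mm high, on the robot's right. Origin: centre of its underside.
- beam_cube: Bystander: aluminium 40 mm cube with round dark windows, beyond the collars. Origin: centre of its underside.
- bottle: Bystander: closed amber bottle, 44 mm diameter, 85 mm high, on the robot's right. Origin: centre of its underside.
- driver: Bystander: red-handled screwdriver, 170 mm long, lying across beyond the collars, highest point under 40 mm. Origin: under the middle of the tool; its x axis runs along the shaft.

How it is judged (in metres and radians):
At the end, for the whole second after the job is handed in: All three brass collars lie flat and at rest on the tray floor, wholly inside its mouth (2 mm of overhang allowed) and its walls; the blue collar, objective, lens mount, beam cube, bottle and screwdriver are within 12 mm of where they started (x of collar_a in the frame of tray between -0.066 and 0.075 m and y of collar_a in the frame of tray between -0.095 and 0.095 m and height (world z) of each of collar_a, collar_b, collar_c below 0.006 m and angle between each of collar_a, collar_b, collar_c's own z axis and vertical below 0.2 rad and linear speed of each of collar_a, collar_b, collar_c below 0.01 m/s and x of collar_b in the frame of tray between -0.066 and 0.075 m and y of collar_b in the frame of tray between -0.095 and 0.095 m and x of collar_c in the frame of tray between -0.066 and 0.075 m and y of collar_c in the frame of tray between -0.095 and 0.095 m and distance of each of collar_blue, objective, lens_mount, beam_cube, bottle, driver from where it was at the start of the episode below 0.012 m); the robot touches nothing.
It fails at once if a brass collar is lifted off the board (more than 10 mm) (height (world z) of any of collar_a, collar_b, collar_c above 0.01 m).
It fails at once if the blue collar is moved by more than 12 mm (distance of collar_blue from where it was at the start of the episode above 0.012 m).
It fails at once if another thing on the board (objective, lens mount, beam cube, bottle or screwdriver) is moved by more than 12 mm (distance of any of objective, lens_mount, beam_cube, bottle, driver from where it was at the start of the episode above 0.012 m).
It also fails if it takes over 67 s, if anything falls off the work surface, if the arm or the gripper's body presses on something with over 40 N, if the wrist force passes 120 N, or if a joint passes its speed limit or range.

## Robot

A 7-joint arm with a two-finger parallel gripper is mounted at the origin on the work surface. World frame = base frame: x ahead of the robot, y to its left, z up, the work surface at z = 0. Lengths are in mm, angles in rad, forces in N, time in s.
With the tool pointing down it reaches from about 400 to 900 mm from the base axis. Payload 5.6 kg.
Tool frame: the origin (TCP) lies at the very end of the fingers, on their centre line; the grasp point (between the pads) lies 19 mm behind it; z points along the fingers, y is the line along which they close (so a half turn about z gives the same grasp; the last joint's range is limited). The gripper opens to 92 mm and grips with 3 to 60 N. Pads are 20 mm wide; open, the fingers measure 128 mm over their backs; the gripper's body (75 mm by 189 mm) begins 69 mm behind the grasp point.
Start: joints at [-1.166, 0.468, -0.012, 1.603, 0.006, 1.071, -0.056], TCP at [281.479, 585.9, 214.592] pointing down, gripper open.
Joint ranges: [-2.53, 2.53], [-0.31, 2.02], [-1.57, 1.55], [0.28, 2.44], [-1.29, 4.43], [0.15, 1.84], [-2.92, 2.92]. Speed limits (rad/s): [2.57, 2.57, 3.14, 3.14, 3.14, 3.14, 3.14].

## Interface

Orientations are given as a 3x3 rotation matrix whose columns are the frame's x, y, z axes.
In Python, from cell import robot gives the robot as it stands.
- The arm moves only by the shell command python3 -m inch 'ROWS' [OPENING] [FORCE]. ROWS is JSON, a list of rows, each a list of 6 numbers: the shift along the tool's x, y, z in m, then the turn, a rotation vector about the tool's x, y, z in degrees. A call has exactly 10 rows; each row shifts and turns the commanded pose from where the row before left it, along the tool's axes as they then stand; what a row does not reach is not made up. A row lasts 1/10 s, in which the tool goes at most 50 mm and 8.59 degrees, less where a joint would pass 70% of its speed; a pose out of reach is approached as far as the arm can. A call is refused whole if a number of a shift passes 0.05 or a number of a turn 8.59, either way. A call with a gripper value outside its range is refused whole. OPENING is the finger opening in m, from 0 to 0.0919, set as the call begins (- or left out, the last holds). The fingers move at their own pace and stop on an object; FORCE is the grip in N (left out, the last holds). Time passes only in rows, so rows that do not move let the fingers close, or fill a call up. It gives the time, the measured TCP pose, the force, the opening and the grip force at its end, in the units of the state.
- robot.observe(): the state, without advancing time (a new reading comes with each control period).
- robot.get_image(name): name is "scene" or "top" or "wrist"; returns the picture (400x640x3 uint8, blue, green, red); there is no depth.
- robot.calibration(name): a dict with "fx", "fy", "cx", "cy" (pixels), "extrinsics" (4x4, takes a point from camera to world coordinates). Camera axes: x right, y down, z forward; pixel columns grow to the right and rows downward; lengths in mm; the calibration is good to about 2 mm. A picture is of the moment at which its call begins: read the wrist's pose just before it. calibration takes no time and is no camera call; for the wrist camera it gives the pose at the moment of the call.
- robot.job_done(): hands the job in; it is judged then, once.
The state is a dict: "time_s": time; "qpos": joint angles; "qd": joint speeds; "joint_efforts": joint torques, N m; "ee_pos": TCP position; "tcp_rot": TCP orientation; "force": force on the tool from outside, world axes, zero at the start; "wrist_torque": the same for the moment, N m; "finger_gap": finger opening in mm; "gripper_force": force on a finger pad.
Only numpy, scipy, OpenCV 4.12 (cv2) and the standard library are available. Lean on these libraries where they do the work, as an engineer would, in place of code of your own. Each camera call takes 0.05 s, during which the arm holds its last target. There are 200 camera calls.

## Working session

There is one attempt and no reset: what is moved stays moved. The work goes in short steps, Python scripts to look and compute and a shell command to move; the robot and the scene stay as the last step left them, time stands still between calls to the robot, and variables do not carry over. Pictures are saved under pics/ and viewed, at most 10 in all, crops included, and the job is handed in when it is done.

```bash
mkdir -p pics
python3 - <<'E'
from cell import robot
import cv2,numpy as np
s=robot.observe();print(s['time_s'],s['ee_pos'],np.round(s['tcp_rot'],3).tolist(),s['finger_gap'])
for n in("top","scene"):
    c=robot.calibration(n);print(n,c['fx'],c['cx'],c['cy'],np.round(c['extrinsics'],3).tolist())
    cv2.imwrite(f"pics/{n}0.png",robot.get_image(n))
E
```

```text
0.0 [281.26203387 585.34215947 213.63012394] [[-0.901, 0.433, -0.001], [0.433, 0.901, -0.002], [-0.0, -0.002, -1.0]] 91.70773394763972
top 430.6339187367437 327.285880494404 206.05570886064868 [[0.021, -0.997, 0.078, 532.139], [-1.0, -0.022, -0.003, -50.958], [0.005, -0.078, -0.997, 1034.578], [0.0, 0.0, 0.0, 1.0]]
scene 432.03726370340524 318.2547323995383 196.50644534497494 [[-0.239, 0.755, -0.611, 1130.062], [0.971, 0.198, -0.135, 58.807], [0.019, -0.625, -0.78, 700.326], [0.0, 0.0, 0.0, 1.0]]
```

View pics/top0.png

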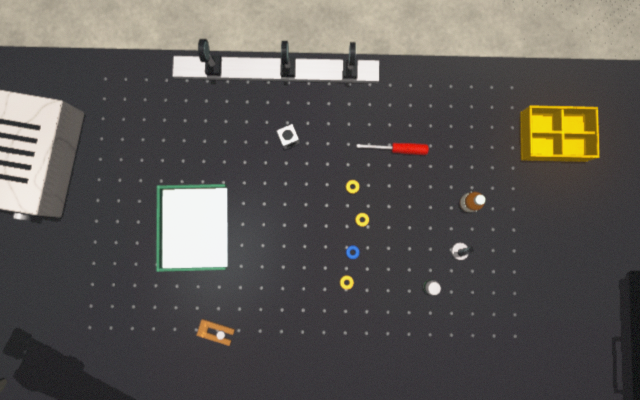

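View pics/scene0.png

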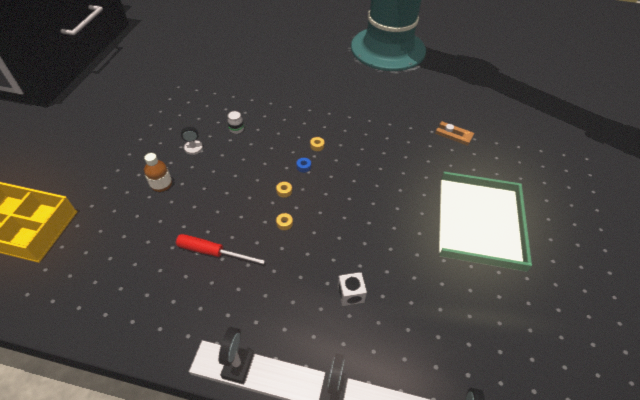

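The top view shows brass collars near (352,186), (362,219) and (347,282), and the blue one at (353,252). The tray's white floor spans columns 160–228 and rows 187–270, with its mouth at column 228. The objective is at (433,288) and the driver at (357–428,148).

```bash
cat > h.py <<'E'
from cell import robot
import cv2,numpy as np
def ray(c,px,z):
    E=np.array(c['extrinsics']);d=E[:3,:3]@[(px[0]-c['cx'])/c['fx'],(px[1]-c['cy'])/c['fy'],1]
    return (E[:3,3]+d*(z-E[2,3])/d[2])[:2]
def blobs(im,lo,hi,amin,roi=None):
    m=cv2.inRange(cv2.cvtColor(im,cv2.COLOR_BGR2HSV),lo,hi)
    cs,_=cv2.findContours(m,cv2.RETR_EXTERNAL,cv2.CHAIN_APPROX_NONE)
    return [c for c in cs if cv2.contourArea(c)>amin]
def collars(im,c):
    out=[]
    for n,lo,hi in(('brass',(18,120,100),(35,255,255)),('blue',(100,120,80),(125,255,255))):
        for k in blobs(im,lo,hi,40):
            if cv2.contourArea(k)<500:
                (x,y),r=cv2.minEnclosingCircle(k); out.append((n,(round(x),round(y)),np.round(ray(c,(x,y),14),1).tolist()))
    return out
E
python3 - <<'E'
from h import *
im=cv2.imread('pics/top0.png');c=robot.calibration('top')
for o in collars(im,c):print(o)
w=max(blobs(im,(0,0,190),(180,70,255),1000),key=lambda k:(cv2.contourArea(k) if 150<k[:,0,0].mean()<240 and k[:,0,1].mean()>150 else 0))
print('floor',[np.round(ray(c,p,0)).tolist() for p in cv2.boxPoints(cv2.minAreaRect(w))])
for k in blobs(im,(45,60,40),(85,255,255),100):print('green',[np.round(ray(c,p,11)).tolist() for p in cv2.boxPoints(cv2.minAreaRect(k))])
for n,p,z in(('obj',(433,288),44),('lens',(460,251),30),('bottle',(480,200),85),('cube',(288,134),40),('driver l',(357,146),10),('driver r',(428,149),20),('orange',(217,332),20)):print(n,np.round(ray(c,p,z)))
E
```

```text
('brass', (346, 282), [434.3, -101.6])
('brass', (362, 219), [582.0, -136.3])
('brass', (352, 186), [661.0, -112.0])
('blue', (352, 252), [504.8, -115.4])
floor [[648.0, 346.0], [651.0, 192.0], [460.0, 184.0], [457.0, 336.0]]
green [[656.0, 356.0], [660.0, 189.0], [454.0, 181.0], [450.0, 346.0]]
obj [ 428. -298.]
lens [ 513. -364.]
bottle [ 627. -392.]
cube [777.  42.]
driver l [ 759. -123.]
driver r [ 753. -292.]
orange [314. 194.]
```

```bash
python3 -m inch '[[0,0,0,0,0,8],[0,0,0,0,0,8],[0,0,0,0,0,8],[0,0,0,0,0,8],[0,0,0,0,0,8],[0,0,0,0,0,8],[0,0,0,0,0,8],[0,0,0,0,0,8.3],[0,0,0,0,0,0],[0,0,0,0,0,0]]' 0.02 20
python3 -m inch '[[-0.02,0.015,0,0,0,0],[-0.04,0.02,0,0,0,0],[-0.04,0.02,0,0,0,0],[-0.04,0.02,0,0,0,0],[-0.04,0.02,0,0,0,0],[-0.04,0.02,0,0,0,0],[-0.04,0.02,0,0,0,0],[-0.04,0.02,0,0,0,0],[-0.04,0.02,0,0,0,0],[-0.04,0.02,0,0,0,0]]'
```

```text
time_s: 1.1
ee_pos: [281.2, 585.8, 214.2]
tcp_rot: [[-0.004, 1.0, -0.0], [1.0, 0.004, -0.001], [-0.001, -0.0, -1.0]]
force: [0.7, -0.2, -0.1]
finger_gap: 19.8
gripper_force: 0.0
time_s: 2.1
ee_pos: [477.3, 204.3, 214.8]
tcp_rot: [[-0.004, 1.0, 0.0], [1.0, 0.004, 0.0], [0.0, 0.0, -1.0]]
force: [-0.2, -0.3, 0.2]
finger_gap: 19.7
gripper_force: 0.0
```

```bash
python3 -m inch '[[-0.04,0.01,0,0,0,0],[-0.04,0.01,0,0,0,0],[-0.04,0.01,0,0,0,0],[-0.04,0.01,0,0,0,0],[-0.04,0.01,0,0,0,0],[-0.04,0.01,0,0,0,0],[-0.04,0.01,0,0,0,0],[-0.04,0.01,0,0,0,0],[-0.04,0.012,0,0,0,0],[-0.03,0.012,0,0,0,0]]'
python3 -m inch '[[0,0,0.03,0,0,0],[0,0,0.04,0,0,0],[0,0,0.04,0,0,0],[0,0,0.03,0,0,0],[0,0,0.02,0,0,0],[0,0,0,0,0,0],[0,0,0,0,0,0],[0,0,0,0,0,0],[0,0,0,0,0,0],[0,0,0,0,0,0]]'
python3 - <<'E'
from h import *
im=robot.get_image('top');cv2.imwrite('pics/t1.png',im[100:350,150:550]);cv2.imwrite('pics/w1.png',robot.get_image('wrist'))
c=robot.calibration('top')
for o in collars(im,c):print(o)
E
```

```text
time_s: 3.1
ee_pos: [580.9, -186.9, 214.7]
tcp_rot: [[-0.002, 1.0, 0.0], [1.0, 0.002, -0.001], [-0.001, 0.0, -1.0]]
force: [-0.4, 0.9, 0.2]
finger_gap: 20.1
gripper_force: 0.0
time_s: 4.1
ee_pos: [581.7, -183.9, 55.8]
tcp_rot: [[-0.001, 1.0, 0.002], [1.0, 0.001, -0.0], [-0.0, 0.002, -1.0]]
force: [-0.8, 0.1, -0.4]
finger_gap: 20.0
gripper_force: 0.0
('brass', (362, 219), [582.6, -136.1])
('brass', (352, 186), [660.8, -112.1])
('blue', (352, 252), [504.8, -115.2])
```

View pics/w1.png

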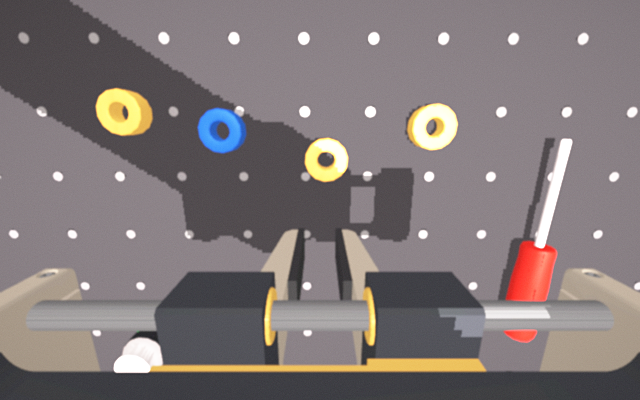

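The wrist view shows the middle brass collar (326,160) centred ahead of the two fingertips (~320), with blue at (221,130) well clear. I'll lower and sweep.

```bash
python3 -m inch '[[0,0,0.02,0,0,0],[0,0,0.02,0,0,0],[0,0,0.01,0,0,0],[0,0,0,0,0,0],[0.01,0,0,0,0,0],[0.01,0,0,0,0,0],[0.01,0,0,0,0,0],[0.015,0,0,0,0,0],[0.02,0,0,0,0,0],[0.02,0,0,0,0,0]]'
python3 -m inch '[[0.02,-0.002,0,0,0,0],[0.02,-0.002,0,0,0,0],[0.02,-0.002,0,0,0,0],[0.02,-0.002,0,0,0,0],[0.02,-0.002,0,0,0,0],[0.02,-0.002,0,0,0,0],[0.02,-0.002,0,0,0,0],[0.02,-0.002,0,0,0,0],[0.02,-0.002,0,0,0,0],[0.02,-0.002,0,0,0,0]]'
python3 - <<'E'
from h import *
cv2.imwrite('pics/w2.png',robot.get_image('wrist'))
E
```

```text
time_s: 5.2
ee_pos: [581.2, -97.3, 5.1]
tcp_rot: [[-0.001, 1.0, 0.001], [1.0, 0.001, -0.0], [-0.0, 0.001, -1.0]]
force: [0.2, -1.0, -0.1]
finger_gap: 19.8
gripper_force: 0.6
time_s: 6.2
ee_pos: [560.5, 103.0, 5.1]
tcp_rot: [[-0.002, 1.0, 0.001], [1.0, 0.002, 0.0], [0.0, 0.001, -1.0]]
force: [0.5, -0.7, 1.3]
finger_gap: 19.9
gripper_force: 0.6
```

View pics/w2.png

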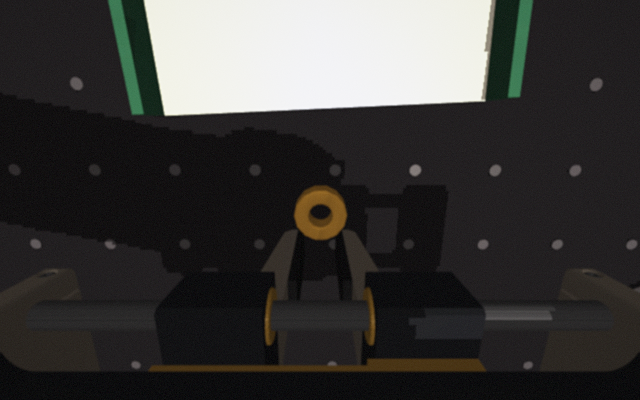

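The collar (320,212) sits cradled between the fingertips, and the tray mouth is ahead at rows 100–115. I'll finish the sweep, back off and lift, then go behind the far collar.

```bash
python3 -m inch '[[0.02,-0.001,0,0,0,0],[0.02,-0.001,0,0,0,0],[0.02,-0.001,0,0,0,0],[0.02,-0.001,0,0,0,0],[0.02,-0.001,0,0,0,0],[0.02,0,0,0,0,0],[0.02,0,0,0,0,0],[0.015,0,0,0,0,0],[0.01,0,0,0,0,0],[0.005,0,0,0,0,0]]'
python3 -m inch '[[0,0,0,0,0,0],[-0.01,0,0,0,0,0],[-0.02,0,0,0,0,0],[-0.02,0,0,0,0,0],[-0.01,0,-0.02,0,0,0],[0,0,-0.03,0,0,0],[-0.02,0.005,-0.03,0,0,0],[-0.04,0.01,0,0,0,0],[-0.04,0.01,0,0,0,0],[-0.04,0.01,0,0,0,0]]'
python3 -m inch '[[-0.04,0.01,0,0,0,0],[-0.04,0.01,0,0,0,0],[-0.04,0.01,0,0,0,0],[-0.04,0.01,0,0,0,0],[-0.04,0.01,0,0,0,0],[-0.03,0.01,0,0,0,0],[0,0.005,0,0,0,0],[0,0.005,0,0,0,0],[0,0,0,0,0,0],[0,0,0,0,0,0]]'
python3 - <<'E'
from h import *
im=robot.get_image('top');c=robot.calibration('top')
for o in collars(im,c):print(o)
print(robot.observe()['ee_pos'])
E
```

```text
time_s: 7.25
ee_pos: [555.5, 271.9, 4.7]
tcp_rot: [[-0.002, 1.0, 0.0], [1.0, 0.002, -0.0], [-0.0, 0.0, -1.0]]
force: [0.3, -0.5, 1.2]
finger_gap: 20.1
gripper_force: 0.8
time_s: 8.25
ee_pos: [590.7, 68.1, 85.0]
tcp_rot: [[0.001, 1.0, 0.0], [1.0, -0.001, 0.0], [0.0, 0.0, -1.0]]
force: [0.4, 0.1, -0.2]
finger_gap: 20.1
gripper_force: 0.0
time_s: 9.25
ee_pos: [660.8, -157.1, 84.3]
tcp_rot: [[-0.003, 1.0, -0.001], [1.0, 0.003, 0.001], [0.001, -0.001, -1.0]]
force: [-0.4, 0.4, 0.9]
finger_gap: 20.2
gripper_force: 0.0
('brass', (180, 228), [551.2, 292.7])
[ 660.77714002 -157.18400603   84.42716587]
```

```bash
python3 -m inch '[[0,0,0.03,0,0,0],[0,0,0.03,0,0,0],[0,0,0.014,0,0,0],[0,0,0.005,0,0,0],[0.005,0,0,0,0,0],[0.01,0,0,0,0,0],[0.01,0,0,0,0,0],[0.01,0,0,0,0,0],[0.02,-0.003,0,0,0,0],[0.02,-0.003,0,0,0,0]]'
python3 -m inch '[[0.02,-0.004,0,0,0,0],[0.02,-0.004,0,0,0,0],[0.02,-0.004,0,0,0,0],[0.02,-0.004,0,0,0,0],[0.02,-0.004,0,0,0,0],[0.02,-0.004,0,0,0,0],[0.02,-0.004,0,0,0,0],[0.02,-0.004,0,0,0,0],[0.02,-0.004,0,0,0,0],[0.02,-0.004,0,0,0,0]]'
python3 - <<'E'
from h import *
cv2.imwrite('pics/w3.png',robot.get_image('wrist'))
E
```

```text
time_s: 10.3
ee_pos: [655.4, -82.8, 6.4]
tcp_rot: [[-0.001, 1.0, 0.002], [1.0, 0.001, -0.0], [-0.0, 0.002, -1.0]]
force: [-0.6, -1.0, 0.4]
finger_gap: 19.7
gripper_force: 0.5
time_s: 11.3
ee_pos: [614.9, 117.8, 6.4]
tcp_rot: [[-0.001, 1.0, 0.001], [1.0, 0.001, 0.0], [0.0, 0.001, -1.0]]
force: [0.7, -0.7, 1.6]
finger_gap: 20.1
gripper_force: 0.5
```

View pics/w3.png

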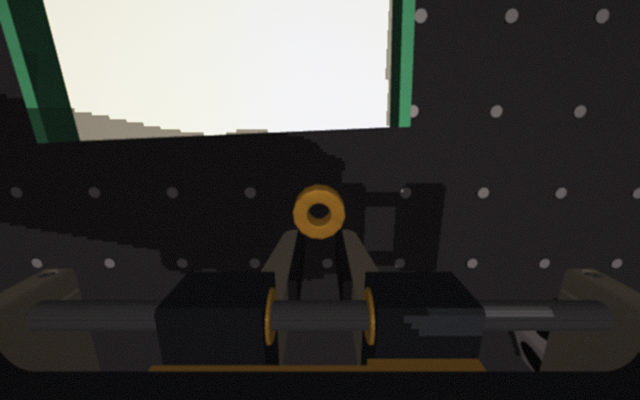

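The collar (319,212) is still cradled, and the mouth is at row ~130 with the right wall at columns 388–412, so the fingers clear it.

```bash
python3 -m inch '[[0.02,-0.004,0,0,0,0],[0.02,-0.004,0,0,0,0],[0.02,-0.002,0,0,0,0],[0.02,0,0,0,0,0],[0.015,0,0,0,0,0],[0.01,0,0,0,0,0],[0.005,0,0,0,0,0],[0,0,0,0,0,0],[-0.01,0,0,0,0,0],[-0.02,0,0,0,0,0]]'
python3 -m inch '[[-0.02,0,0,0,0,0],[-0.01,0,-0.02,0,0,0],[0,0,-0.03,0,0,0],[-0.02,-0.01,-0.03,0,0,0],[-0.04,-0.02,0,0,0,0],[-0.04,-0.02,0,0,0,0],[-0.04,-0.02,0,0,0,0],[-0.04,-0.02,0,0,0,0],[-0.04,-0.02,0,0,0,0],[-0.03,-0.02,0,0,0,0]]'
python3 -m inch '[[-0.03,-0.02,0,0,0,0],[-0.02,-0.015,0,0,0,0],[-0.02,0,0,0,0,0],[0,0,0,0,0,0],[0,0,0,0,0,0],[0,0,0,0,0,0],[0,0,0,0,0,0],[0,0,0,0,0,0],[0,0,0,0,0,0],[0,0,0,0,0,0]]'
python3 - <<'E'
from h import *
im=robot.get_image('top');c=robot.calibration('top')
for o in collars(im,c):print(o)
print(robot.observe()['ee_pos'])
E
```

```text
time_s: 12.35
ee_pos: [604.5, 196.2, 5.4]
tcp_rot: [[-0.002, 1.0, -0.0], [1.0, 0.002, 0.0], [0.0, -0.0, -1.0]]
force: [0.3, -0.6, 0.5]
finger_gap: 20.3
gripper_force: 0.0
time_s: 13.35
ee_pos: [473.0, -87.9, 85.9]
tcp_rot: [[0.004, 1.0, 0.0], [1.0, -0.004, -0.001], [-0.001, 0.0, -1.0]]
force: [0.1, 0.3, 0.1]
finger_gap: 20.0
gripper_force: 0.0
time_s: 14.35
ee_pos: [440.1, -153.7, 85.5]
tcp_rot: [[-0.001, 1.0, -0.0], [1.0, 0.001, 0.0], [0.0, -0.0, -1.0]]
force: [-0.3, -0.3, 0.2]
finger_gap: 19.8
gripper_force: 0.0
('brass', (346, 282), [434.4, -102.1])
('brass', (180, 228), [551.2, 292.7])
('brass', (200, 209), [599.4, 247.9])
('blue', (352, 252), [505.2, -114.8])
[ 440.03638927 -153.75749297   85.56312221]
```

```bash
python3 -m inch '[[0,-0.006,0.03,0,0,0],[0,0,0.03,0,0,0],[0,0,0.015,0,0,0],[0,0,0.005,0,0,0],[0.005,0,0,0,0,0],[0.01,0,0,0,0,0],[0.01,0,0,0,0,0],[0.01,0,0,0,0,0],[0.02,0,0,0,0,0],[0.02,0.004,0,0,0,0]]'
python3 -m inch '[[0.02,0.006,0,0,0,0],[0.02,0.006,0,0,0,0],[0.02,0.006,0,0,0,0],[0.02,0.006,0,0,0,0],[0.02,0.006,0,0,0,0],[0.02,0.006,0,0,0,0],[0.02,0.006,0,0,0,0],[0.02,0.006,0,0,0,0],[0.02,0.006,0,0,0,0],[0.02,0.006,0,0,0,0]]'
python3 - <<'E'
from h import *
cv2.imwrite('pics/w4.png',robot.get_image('wrist'))
E
```

```text
time_s: 15.4
ee_pos: [437.8, -77.7, 6.1]
tcp_rot: [[-0.001, 1.0, 0.001], [1.0, 0.001, 0.0], [0.0, 0.001, -1.0]]
force: [-0.6, -0.3, -0.2]
finger_gap: 20.1
gripper_force: 0.5
time_s: 16.4
ee_pos: [497.7, 122.9, 6.1]
tcp_rot: [[-0.002, 1.0, 0.0], [1.0, 0.002, 0.0], [0.0, 0.0, -1.0]]
force: [-0.4, -0.3, 0.9]
finger_gap: 19.5
gripper_force: 0.5
```

View pics/w4.png

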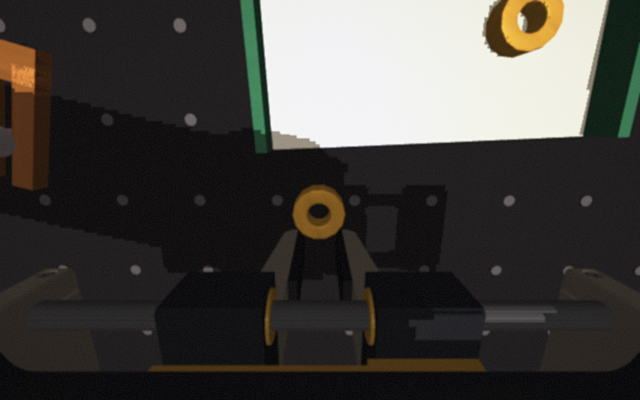

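The collar is cradled at (319,212), and the near wall's inner face is at column ~270, so I'll drift about 10 mm further from it as I go in.

```bash
python3 -m inch '[[0.02,0.007,0,0,0,0],[0.02,0.004,0,0,0,0],[0.02,0,0,0,0,0],[0.02,0,0,0,0,0],[0.015,0,0,0,0,0],[0.01,0,0,0,0,0],[0.005,0,0,0,0,0],[0,0,0,0,0,0],[-0.01,0,0,0,0,0],[-0.02,0,0,0,0,0]]'
python3 -m inch '[[-0.02,0,0,0,0,0],[-0.02,0,-0.02,0,0,0],[-0.02,0,-0.03,0,0,0],[-0.02,0,-0.03,0,0,0],[-0.03,0,-0.03,0,0,0],[-0.03,0,-0.03,0,0,0],[-0.03,0,0,0,0,0],[-0.02,0,0,0,0,0],[0,0,0,0,0,0],[0,0,0,0,0,0]]'
python3 - <<'E'
from h import *
im=robot.get_image('top');c=robot.calibration('top')
for o in collars(im,c):print(o)
s=robot.get_image('scene');cv2.imwrite('pics/f.png',np.vstack([im[100:350,130:530],s[80:330,100:500+0] if 0 else s[80:330,170:570]]))
E
```

```text
time_s: 17.45
ee_pos: [508.6, 200.8, 5.5]
tcp_rot: [[-0.002, 1.0, 0.0], [1.0, 0.002, 0.0], [0.0, 0.0, -1.0]]
force: [0.3, -0.3, 1.3]
finger_gap: 20.0
gripper_force: 0.0
time_s: 18.45
ee_pos: [508.4, 10.4, 145.4]
tcp_rot: [[0.002, 1.0, -0.0], [1.0, -0.002, 0.001], [0.001, -0.0, -1.0]]
force: [0.6, -0.1, -0.2]
finger_gap: 19.9
gripper_force: 0.0
('brass', (196, 249), [504.4, 252.6])
('brass', (180, 228), [551.2, 292.7])
('brass', (200, 209), [599.4, 247.9])
('blue', (352, 252), [504.8, -115.4])
```

View pics/f.png

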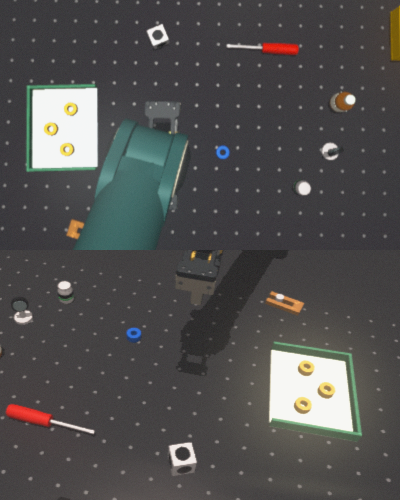

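All three brass collars lie flat inside the tray, at (70,108), (51,129) and (67,149) in the crop. The blue collar and the other things have not moved.

```bash
python3 -c "
from cell import robot
print(robot.job_done())"
```

```text
the job is handed in; nothing more can be done
None
```

The job is handed in: all three brass collars lie flat about 60–105 mm past the tray mouth, with the blue collar measured and the other things seen where they started, after about 18.5 s on the robot's clock; no verdict was returned.

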